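Close the specimen carrier and hang it on the hook stand

TASK

Get the blue specimen carrier ready for collection: while it stands on the bench, press its loose white lid fully home and level, feeling for the seat and never leaning hard on it (the lid cracks at about 50 N). Then raise the folded-over bail and hang the carrier by the middle of the bail's black grip bar on the red hook of the stand, and leave it hanging upright, still and clear of everything below. Do not tip it over, and leave the other things on the bench where they are.

Things in the scene. Friction and masses are not known exactly. Their poses are not given: they have to be found in the camera images.
- carrier: Blue open-topped tub, 100 (its x) x 130 (its y) x 80 mm high, about 0.46 kg complete. Origin: centre of its underside; z up. The bail pivots lie at x 0, y +-72 mm, z 70 mm in this frame. At the start the bail leans to the tub's -x side, the side with the paper label.
- lid: White lid, 102 (x) x 130 (y) x 8 mm, on a black gasket plugged into the tub. Origin: middle of its lower -x edge (the bail's side). At the start its -x edge stands 4 to 8 mm proud, the +x edge 6 to 12 mm higher still. It yields at 7 to 10 N pressed near its middle and stays where it is left. Fully home its top is level, 88 mm above the tub's underside.
- lid_near (a point): Point on the lid's top face, 4 mm in from the middle of its -x edge.
- lid_far (a point): Point on the lid's top face, 4 mm in from the middle of its +x edge.
- bail (a joint): Swing of the bail about its pivots, rad: 0 = upright, -0.65 = leaning fully to the tub's -x side, +0.65 = to the other. It swings lightly and stays where left. A steel arch, 152 mm wide overall, 8 mm wire, with a straight black grip bar 10 mm thick, 14 mm deep, 120 mm long, along the tub's y axis, its axis 85 mm from the pivot line; upright, 60 mm are free between lid and bar.
- bail_mid (a point): Middle of the black grip bar's axis; y axis along the bar, z axis away from the pivots.
- stand: Fixed hook stand: grey base plate 185 x 110 x 12 mm, steel post 22 mm in diameter and 285 mm tall at x +110 mm, and one red upturned hook of 10 mm bar that reaches from the post to -x. Origin: on the bench, straight below the hook's trough; z up.
- hook_seat (a point): Where the grip bar's axis lies at rest in the hook's trough: 222 mm above the bench, 110 mm from the post's axis. The trough is level from x -8 to +22 mm; beyond, it rises gently to the post (30 mm over 88 mm). The tip is at x -22 mm, its top 13 mm above this point. x axis: from the tip towards the post; the grip bar should hang along y.
- reagent: Bystander: amber bottle with a yellow cap, 44 mm in diameter, 85 mm tall. Origin: centre of its underside.
- jar: Bystander: clear jar with a white cap, 52 mm in diameter, 65 mm tall. Origin: centre of its underside.
- beaker: Bystander: open glass beaker, 66 mm in diameter, 85 mm tall. Origin: centre of its underside.
- microplate: Bystander: white 96-well plate, 127 (x) x 85 (y) x 14 mm. Origin: centre of its underside.
- tipbox: Bystander: clear and yellow pipette tip box, 85 (x) x 122 (y) x 65 mm. Origin: centre of its underside.

How it is judged:
By the outcome, as a careful person would: the job done as asked, in the order asked, and still so for the second after the job is handed in, with the robot touching nothing.
It also fails if it takes over 72 s, if anything falls off the work surface, if the arm or the gripper's body presses on something with over 40 N, if the wrist force passes 120 N, or if a joint passes its speed limit or range.

ROBOT

A 6-joint arm with a two-finger parallel gripper is mounted at the origin on the work surface. World frame = base frame: x ahead of the robot, y to its left, z up, the work surface at z = 0. Lengths are in m, angles in rad, forces in N, time in s.
With the tool pointing down it reaches from about 0.3 to 0.875 m from the base axis. Payload 4.2 kg.
Tool frame: the origin (TCP) lies on the centre line of the jaws, within the pads' length; the fingertips stand 8 mm ahead of it and the grasp point (between the pads) lies 11 mm behind it; z points along the fingers, y is the line along which they close (so a half turn about z gives the same grasp; the last joint's range is limited). The gripper opens to 85 mm and grips with 20 to 120 N. Pads are 22 mm wide; open, the fingers measure 114 mm over their backs; the gripper's body (76 mm by 85 mm) begins 54 mm behind the grasp point. The pads swing forward as they close: fully open they stand 13 mm farther back than shut.
Start: joints at [1.106, 0.32, 1.565, -0, 1.257, -0.02], TCP at [0.247, 0.519, 0.239] pointing down, gripper open.
Joint ranges: [-3.11, 3.11], [-0.84, 2.01], [0.21, 2.61], [-1.34, 4.49], [0.05, 2.63], [-2.56, 2.56]. Speed limits (rad/s): [2.57, 2.57, 3.14, 3.14, 3.14, 3.14].

INTERFACE

Orientations are given as [roll, pitch, yaw] about the fixed x, y, z axes, in that order (R = Rz(yaw) Ry(pitch) Rx(roll)).
In Python, from station import * gives the robot as it stands.
- The arm moves only by the tool arm_command, never from a script. Its argument "motion" is one flat list of numbers, 7 for each row, row after row: the shift along the tool's x, y, z in units of 25 cm (1.0 is 25 cm), then the turn, a rotation vector about the tool's x, y, z in units of 180 degrees (1.0 is 180 degrees), then the opening, from 0 (shut) to 1 (fully open). A call has 1 to 8 rows; each row is the pose to reach, as a shift and turn from the pose commanded when the call began, along the tool's axes at that moment, turning the shorter way round; what a row does not reach only later rows make up. A row lasts 1/10 s, in which the tool goes at most 50 mm and 8.59 degrees, less where a joint would pass 70% of its speed; a pose out of reach is approached as far as the arm can. A call with a number of a shift or a turn outside -1 to 1 is refused whole. A call with a gripper value outside its range is refused whole. The fingers move at their own pace and stop on an object; the grip force is fixed at half the most. Time passes only in rows, so rows that repeat a pose let the fingers close. It gives the time, the measured TCP pose, the force, the opening and the grip force at its end, in the units of the state.
- observe(): the state, without advancing time (a new reading comes with each control period).
- get_image(name): name is "scene" or "top"; returns the picture (400x640x3 uint8, red, green, blue); there is no depth.
- camera_info(name): a dict with "camera_matrix" (3x3 intrinsics, pixels), "xyz" and "orientation" of the camera in the world. Camera axes: x right, y down, z forward; pixel columns grow to the right and rows downward; lengths in m; the calibration is good to about 2 mm. A picture is of the moment at which its call begins. camera_info takes no time and is no camera call.
- sign_off(): hands the job in; it is judged then, once.
Trained networks look in the newest picture that a camera, given by its name, has taken for a name from the list of things; names that differ only in an ending like _2 or _b are one class to them, and where a whole thing is asked for, a point or a joint stands for the part that bears it (a point fixed in the world has none). Each returns a list of dicts, best first, with "p" (0 to 1); they miss things now and then, are a little off and sometimes report something else, mostly with a low value. They report only what shows in the picture. A call takes as long as a camera call.
- recognise(camera, thing): "box" ([left, top, right, bottom] in pixels, round what is visible of it).
The state is a dict: "time": time; "qpos": joint angles; "dq": joint speeds; "joint_efforts": joint torques, N m; "tool_pos": TCP position; "tcp_rot": TCP orientation; "ft_force": force on the tool from outside, world axes, zero at the start; "torque": the same for the moment, N m; "finger_gap": finger opening in m; "finger_force": force on a finger pad.
Only numpy, scipy, OpenCV 4.12 (cv2) and the standard library are available. Lean on these libraries where they do the work, as an engineer would, in place of code of your own. Each camera call takes 0.05 s, during which the arm holds its last target. There are 200 camera calls.

## Working session

There is one attempt and no reset: what is moved stays moved. The work goes in short steps, Python scripts to look and compute and a tool call to move; the robot and the scene stay as the last step left them, time stands still between calls to the robot, and variables do not carry over. Pictures are saved under pics/ and viewed, at most 10 in all, crops included, and the job is handed in when it is done.

Besides the shell and the picture viewer there is one more tool, called after "Emit:" as name(argument=value, ...), one argument or row to a line, values as JSON. arm_command: Moves the arm, as the interface text tells. Its arguments: {"type":"object","properties":{"motion":{"type":"array","items":{"type":"number"}}},"required":["motion"]}

```bash
ls; mkdir -p pics; python3 - <<'E'
from station import *
import cv2
print(observe())
for c in ("scene","top"):
    im=get_image(c); cv2.imwrite(f"pics/{c}0.png",im[:,:,::-1]); print(c,camera_info(c))
    for t in ("carrier","lid","bail","bail_mid","stand","reagent","jar","beaker","microplate","tipbox"):
        r=recognise(c,t); print(t,[(d["box"],round(d["p"],2)) for d in r[:2]])
E
```

```text
pics
{'time': 0.0, 'qpos': array([ 1.10597518e+00,  3.20276237e-01,  1.56568543e+00, -4.79028587e-05,
        1.25740139e+00, -1.99758960e-02]), 'dq': array([ 0.00045538,  0.00066127,  0.00201214, -0.00090287,  0.00058085,
       -0.00069348]), 'joint_efforts': array([ 1.11503530e-03, -4.15519345e+01, -2.34163553e+01, -4.24148857e-05,
        8.09170248e-03, -1.16564968e-05]), 'tool_pos': array([0.24722203, 0.51861988, 0.23848876]), 'tcp_rot': array([-3.13982170e+00,  1.01713788e-05,  2.69676222e+00]), 'ft_force': array([-0.04687196,  0.76783434,  0.99913488]), 'torque': array([ 0.03055234, -0.00079451, -0.04319357]), 'finger_force': 0.0, 'finger_gap': 0.08548830069289579}
scene {'camera_matrix': array([[377.82565224,   0.        , 315.05766845],
       [  0.        , 377.82565224, 199.89644148],
       [  0.        ,   0.        ,   1.        ]]), 'xyz': array([0.9950759 , 0.37911092, 1.04900676]), 'orientation': array([-2.57576625, -0.00663925,  2.34908296])}
carrier [([259.6, 106.4, 278.6, 132.5], 0.35)]
lid [([299.0, 219.8, 315.3, 244.5], 0.67), ([274.8, 138.0, 320.1, 177.3], 0.6
[... 741 characters left out ...]
  1.2898642 ]), 'orientation': array([-2.93457274e+00,  2.54539532e-03, -1.53583517e+00])}
carrier [([351.8, 214.4, 401.8, 255.1], 0.71)]
lid [([354.2, 213.7, 398.6, 253.5], 0.71)]
bail [([350.6, 228.9, 402.4, 251.1], 0.64), ([245.2, 155.7, 293.4, 223.9], 0.23)]
bail_mid [([352.7, 231.2, 398.5, 251.7], 0.77)]
stand [([247.6, 154.4, 292.6, 227.3], 0.58)]
reagent [([355.9, 212.3, 400.1, 253.3], 0.65), ([308.8, 185.5, 323.5, 202.4], 0.53)]
jar [([174.1, 254.7, 196.1, 264.9], 0.51)]
beaker [([429.1, 253.5, 458.2, 272.1], 0.87), ([352.8, 231.0, 396.6, 250.2], 0.29)]
microplate [([296.9, 230.7, 326.2, 267.2], 0.71)]
tipbox [([299.9, 136.6, 338.9, 168.6], 0.74), ([429.6, 256.2, 457.3, 271.7], 0.5)]
```

```bash
python3 - <<'E'
import cv2
a=cv2.imread("pics/scene0.png");b=cv2.imread("pics/top0.png")
cv2.imwrite("pics/a1.png",cv2.resize(a[95:305,240:500],None,fx=3,fy=3,interpolation=cv2.INTER_CUBIC)[:600])
cv2.imwrite("pics/b1.png",cv2.resize(b[130:280,165:465],None,fx=2.66,fy=2.66,interpolation=cv2.INTER_CUBIC))
cv2.imwrite("pics/c1.png",cv2.resize(a[95:195,250:350],None,fx=6,fy=6,interpolation=cv2.INTER_CUBIC))
E
```

```text
(no output)
```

View pics/a1.png

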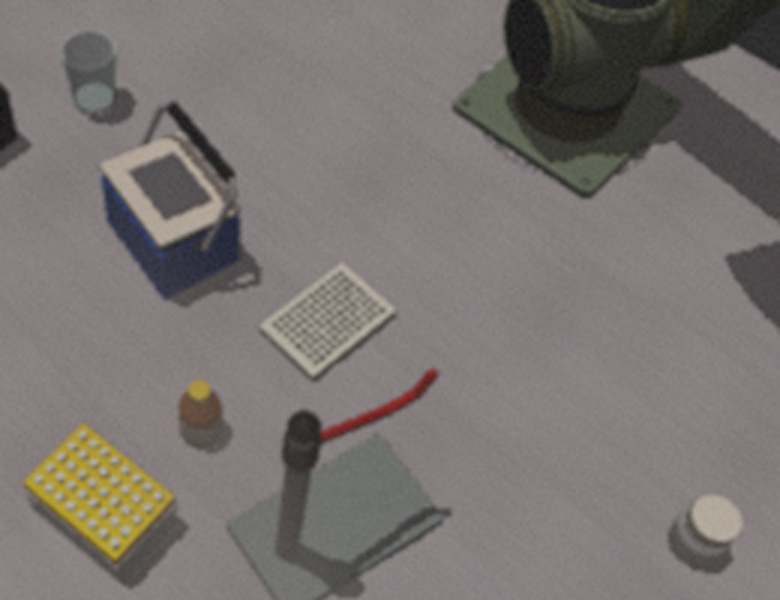

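View pics/b1.png

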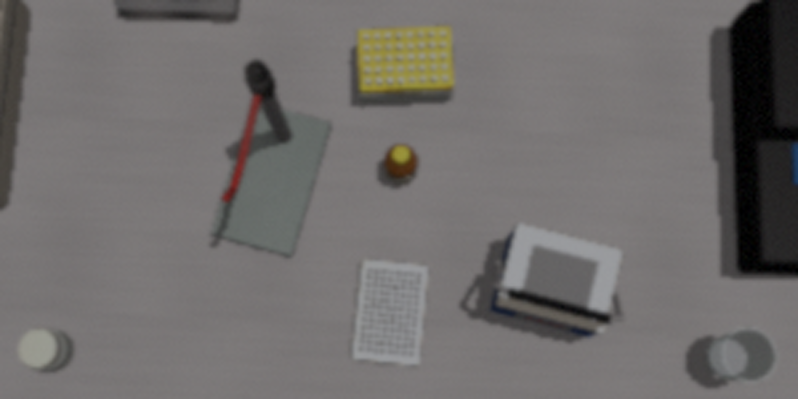

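View pics/c1.png

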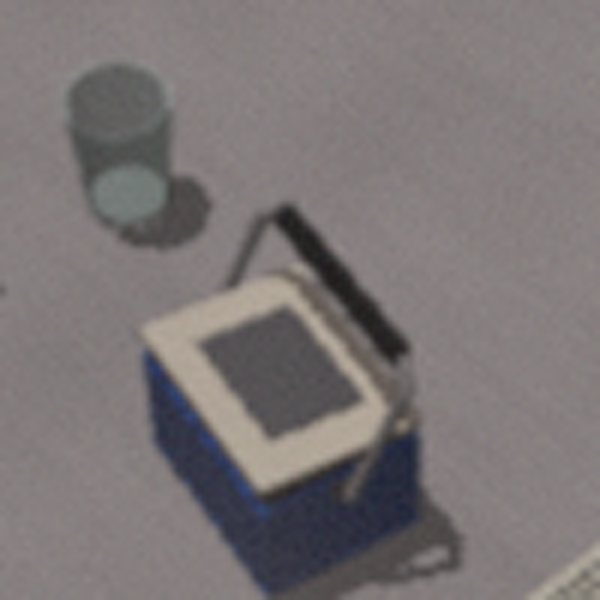

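```bash
cat > h.py <<'E'
import numpy as np
from station import *
from scipy.spatial.transform import Rotation as R
from scipy.optimize import least_squares
def proj(c,P):
    i=camera_info(c); r=R.from_euler("xyz",i["orientation"]).as_matrix()
    p=(np.atleast_2d(P)-i["xyz"])@r; q=p@i["camera_matrix"].T
    return q[:,:2]/q[:,2:]
def fr(x,y,yaw,z=0):
    r=R.from_euler("z",yaw).as_matrix()
    return lambda p: np.array(p)@r.T+[x,y,z]
def carrier_pt(name,s):   # s=[x,y,yaw,bail,hn,hf]
    f=fr(*s[:3]); b=s[3]
    d={"bar":lambda sg:[.085*np.sin(b),sg*.06,.07+.085*np.cos(b)],
       "lidf":lambda sg:[.051,sg*.065,.088+s[5]],"lidn":lambda sg:[-.051,sg*.065,.088+s[4]],
       "bot+":lambda sg:[.05,sg*.065,0],"bot-":lambda sg:[-.05,sg*.065,0]}
    return f(d[name[:-1]](1 if name[-1]=="p" else -1))
def inc(st,pos,rpy=None):
    "tool-frame shift (25cm units) and turn (180deg units) from current pose to pos,rpy"
    r0=R.from_euler("xyz",st["tcp_rot"]); sh=r0.inv().apply(np.array(pos)-st["tool_pos"])/.25
    t=np.zeros(3) if rpy is None else (r0.inv()*R.from_euler("xyz",rpy)).as_rotvec()/np.pi
    return np.round(sh,4),np.round(t,4)
E
python3 - <<'E'
from h import *
for c in("scene","top"): print(c,np.round(proj(c,[[.5,0,0],[.6,0,0],[.5,.1,0]]),0).tolist())
def guess(c,px,z):
    return least_squares(lambda v:(proj(c,[v[0],v[1],z])[0]-px),[.5,0]).x
print("bar ends", [guess(*a,.14) for a in (("scene",(297.5,129.5)),("scene",(317.2,153.3)),("top",(356,240.5)),("top",(394.3,249.9)))])
print("tip",[guess(*a,.23) for a in(("scene",(384.3,219.7)),("top",(250.3,205.2)))])
print("posttop",[guess(*a,.285) for a in(("scene",(341,235)),("top",(262,157)))])
for n,p,h in(("reagent",(400,155),.085),("tipbox",(405,58),.06),("plate",(391,313),.014),("jar",(40,350),.06),("beakerbase",(755,355),.0)):
    print(n,guess("top",(165+p[0]/2.66,130+p[1]/2.66),h))
E
```

```text
scene [[337.0, 212.0], [315.0, 232.0], [360.0, 232.0]]
top [[312.0, 231.0], [313.0, 203.0], [282.0, 230.0]]
bar ends [array([ 0.42782565, -0.25132534]), array([ 0.45348642, -0.13705104]), array([ 0.4579494 , -0.13750297]), array([ 0.4335807 , -0.25329396])]
tip [array([0.54091888, 0.18099665]), array([0.53842248, 0.174538  ])]
posttop [array([0.67159856, 0.14977458]), array([0.66518848, 0.14163937])]
reagent [ 0.63031962 -0.00855998]
tipbox [ 0.76463163 -0.01051603]
plate [ 0.44252025 -0.00377482]
jar [0.3793513  0.41777002]
beakerbase [ 0.40688162 -0.46488914]
```

```bash
python3 - <<'E'
from h import *
C=lambda u,v:(250+u/6,95+v/6); T=lambda u,v:(165+u/2.66,130+v/2.66); A=lambda u,v:(240+u/3,95+v/3)
# left in scene = -y side ; bar end far-left=-y
obs=[("scene","barm",C(285,207)),("scene","barp",C(403,350)),("top","barp",T(508,294)),("top","barm",T(610,319)),
("scene","lidfm",C(140,330)),("scene","lidfp",C(265,492)),("top","lidfp",T(515,226)),("top","lidfm",T(621,248)),
("scene","bot+p",C(275,597)),("scene","bot-p",C(418,520)),("scene","bot+m",C(155,440)),("scene","lidnm",C(283,268)),("scene","lidnp",C(417,422))]
f=lambda s:np.concatenate([proj(c,carrier_pt(n,s))[0]-p for c,n,p in obs]+[[(s[4]-.006)/.003,(s[5]-.015)/.004]])
r=least_squares(f,[.5,-.2,-.21,-.65,.006,.015],loss="soft_l1"); print(np.round(r.x,4)); print(np.round(f(r.x)[:-2].reshape(-1,2),1).tolist())
print("bar mid",(carrier_pt("barm",r.x)+carrier_pt("barp",r.x))/2)
# stand: x,y,yaw,plate centre offset
so=[("scene",lambda s:[-.022,0,.23],A(433,374)),("top",lambda s:[-.022,0,.23],T(227,200)),("top",lambda s:[.11,0,.285],T(258,72)),("scene",lambda s:[.11,0,.285],A(303,420)),
("top",lambda s:[s[3]-.0925,.055,.012],T(222,237)),("top",lambda s:[s[3]-.0925,-.055,.012],T(292,255)),("top",lambda s:[s[3]+.0925,-.055,.012],T(330,122)),
("scene",lambda s:[s[3]-.0925,-.055,.012],A(378,435)),("scene",lambda s:[s[3]-.0925,.055,.012],A(440,510)),("scene",lambda s:[s[3]+.0925,-.055,.012],A(230,527))]
g=lambda s:np.concatenate([proj(c,fr(*s[:3])(p(s)))[0]-q for c,p,q in so])
q=least_squares(g,[.56,.17,-.23,.05],loss="soft_l1"); print(np.round(q.x,4)); print(np.round(g(q.x).reshape(-1,2),1).tolist())
print(inc(observe(),[.49,-.2,.2],[np.pi,0,-.21]))
E
```

```text
[ 0.4848 -0.2001 -0.1995 -0.4994  0.0014  0.012 ]
[[-1.1, -0.1], [0.2, 0.3], [-1.2, 0.1], [-0.5, 0.0], [-1.1, -0.4], [-0.6, -0.3], [-0.8, -1.2], [-0.5, -0.1], [-0.8, -0.3], [0.3, -1.1], [-0.8, -0.1], [1.6, -1.0], [1.2, -1.1]]
bar mid [ 0.44493176 -0.19206799  0.14462011]
[ 0.561   0.1713 -0.2076  0.0525]
[[-1.3, -1.6], [-0.5, -0.3], [-2.4, -1.3], [0.5, -1.2], [-4.9, -0.4], [-0.1, 0.5], [-0.6, -0.5], [-1.0, -2.5], [1.2, 0.6], [-2.1, -1.9]]
(array([-2.1135, -2.1788,  0.1573]), array([ 0.    , -0.    ,  0.9253]))
```

```bash
python3 - <<'E'
from h import *
st=observe()
print(inc(st,[.505,-.204,.20],[np.pi,0,1.371]))
E
```

```text
(array([-2.1745, -2.1674,  0.1573]), array([ 0.   , -0.   ,  0.422]))
```

Emit:
arm_command(
  motion=[-0.98, -0.98, 0, 0, 0, 0.422, 0, -0.98, -0.98, 0, 0, 0, 0.422, 0, -0.98, -0.98, 0, 0, 0, 0.422, 0, -0.98, -0.98, 0, 0, 0, 0.422, 0, -0.98, -0.98, 0, 0, 0, 0.422, 0, -0.98, -0.98, 0, 0, 0, 0.422, 0, -0.98, -0.98, 0, 0, 0, 0.422, 0, -0.98, -0.98, 0, 0, 0, 0.422, 0],
)

```text
time: 1.9
tool_pos: [0.3643, 0.188, 0.2396]
tcp_rot: [3.14, 0.002, 1.484]
ft_force: [-0.4, 0.9, 0.7]
finger_gap: -0.0005
finger_force: 0.0
```

```bash
python3 - <<'E'
from h import *
st=observe(); print(st["tool_pos"],st["tcp_rot"],st["finger_gap"],st["qpos"].round(2))
print(inc(st,[.505,-.204,.20],[np.pi,0,1.371]))
E
```

```text
[0.36432449 0.18796785 0.23957718] [3.14035020e+00 1.57883483e-03 1.48363816e+00] -0.0005089868274294074 [ 0.45  0.06  1.9  -0.    1.18  0.54]
(array([-1.5127,  0.6968,  0.1616]), array([0.0004, 0.0005, 0.0359]))
```

Emit:
arm_command(
  motion=[-1.0, 0.46, 0, 0, 0, 0.036, 0, -1.0, 0.46, 0, 0, 0, 0.036, 0, -1.0, 0.46, 0, 0, 0, 0.036, 0, -1.0, 0.46, 0, 0, 0, 0.036, 0, -1.0, 0.46, 0, 0, 0, 0.036, 0, -1.0, 0.46, 0, 0, 0, 0.036, 0, -1.0, 0.46, 0, 0, 0, 0.036, 0],
)

```text
time: 2.6
tool_pos: [0.4604, -0.0682, 0.2392]
tcp_rot: [3.141, 0.001, 1.379]
ft_force: [-0.5, 0.2, -0.2]
finger_gap: -0.0
finger_force: 0.0
```

```bash
python3 - <<'E'
from h import *
st=observe(); print(st["tool_pos"],st["tcp_rot"],st["finger_gap"],st["qpos"].round(2))
print(inc(st,[.505,-.204,.15],[np.pi,0,1.371]))
E
```

```text
[ 0.46044604 -0.06819996  0.23921714] [3.14073358e+00 6.47373294e-04 1.37920644e+00] -4.0297908327148074e-06 [-0.17  0.15  1.8  -0.    1.19  0.02]
(array([-0.4991,  0.2781,  0.3574]), array([0.0003, 0.0002, 0.0026]))
```

Emit:
arm_command(
  motion=[-0.5, 0.28, 0, 0, 0, 0.0025, 0, -0.5, 0.28, 0, 0, 0, 0.0025, 0, -0.5, 0.28, 0, 0, 0, 0.0025, 0, -0.5, 0.28, 0.35, 0, 0, 0.0025, 0, -0.5, 0.28, 0.35, 0, 0, 0.0025, 0, -0.5, 0.28, 0.35, 0, 0, 0.0025, 0, -0.5, 0.28, 0.35, 0, 0, 0.0025, 0],
)

```text
time: 3.3
tool_pos: [0.5052, -0.2004, 0.1524]
tcp_rot: [-3.141, -0.0, 1.377]
ft_force: [-0.1, -0.5, 1.4]
finger_gap: -0.0001
finger_force: 0.0
```

```bash
python3 - <<'E'
from h import *
import cv2
st=observe(); print(st["tool_pos"],st["tcp_rot"],st["ft_force"],(fr(*[.4848,-.2001,-.2])([0,0,0])))
a=get_image("scene");b=get_image("top")
a=cv2.resize(a[95:205,245:345],None,fx=4,fy=4,interpolation=3);b=cv2.resize(b[180:290,320:420],None,fx=4,fy=4,interpolation=3)
cv2.imwrite("pics/d.png",np.hstack([a,b])[:,:,::-1])
print(inc(st,[.505,-.204,.113],[np.pi,0,1.371]))
E
```

```text
[ 0.50518252 -0.20044468  0.15235775] [-3.14140712e+00 -3.64242536e-04  1.37670529e+00] [-0.13201839 -0.46804653  1.39164385] [ 0.4848 -0.2001  0.    ]
(array([-0.0142,  0.0021,  0.1574]), array([-0.0001, -0.0001,  0.0018]))
```

View pics/d.png

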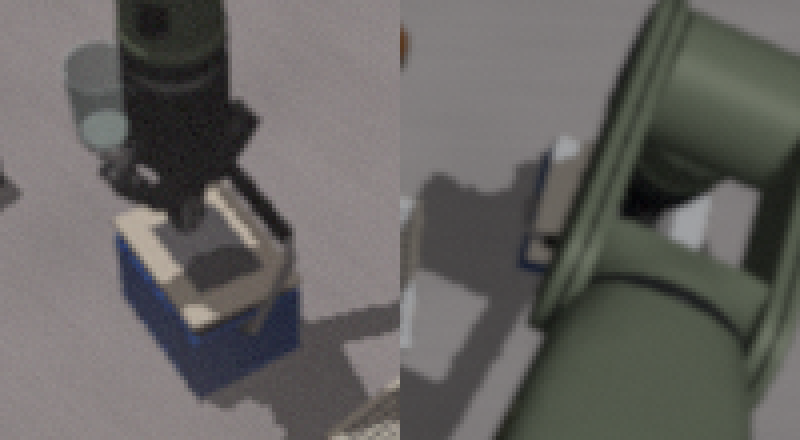

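Emit:
arm_command(
  motion=[-0.01, 0, 0, 0, 0, 0.501, 0, -0.01, 0, 0, 0, 0, 0.501, 0, -0.01, 0, 0, 0, 0, 0.501, 0, -0.01, 0, 0, 0, 0, 0.501, 0, -0.01, 0, 0, 0, 0, 0.501, 0, -0.01, 0, 0, 0, 0, 0.501, 0, -0.01, 0, 0, 0, 0, 0.501, 0, -0.01, 0, 0, 0, 0, 0.501, 0],
)

```text
time: 4.2
tool_pos: [0.5058, -0.2037, 0.1546]
tcp_rot: [3.139, -0.004, 0.17]
ft_force: [-0.2, -0.1, 0.5]
finger_gap: 0.0002
finger_force: 0.0
```

```bash
python3 - <<'E'
from h import *
st=observe(); print(st["tool_pos"],st["tcp_rot"],st["qpos"].round(2))
print(inc(st,[.505,-.204,.120],[np.pi,0,-.2]))
E
```

```text
[ 0.50580653 -0.20369082  0.15456071] [ 3.13892365 -0.00441814  0.17034593] [-0.4   0.34  1.76  0.    1.03  1.  ]
(array([-0.004 ,  0.0003,  0.1382]), array([ 0.0006, -0.0015,  0.1179]))
```

Emit:
arm_command(
  motion=[0, 0, 0.05, 0, 0, 0.11, 0, 0, 0, 0.1, 0, 0, 0.11, 0, 0, 0, 0.14, 0, 0, 0.11, 0, 0, 0, 0.14, 0, 0, 0.11, 0, 0, 0, 0.14, 0, 0, 0.11, 0],
)

```text
time: 4.7
tool_pos: [0.5055, -0.2037, 0.1186]
tcp_rot: [3.141, -0.003, -0.168]
ft_force: [0.2, 1.0, 0.0]
finger_gap: -0.0003
finger_force: 0.0
```

```bash
python3 - <<'E'
from h import *
st=observe(); print(st["tool_pos"],st["tcp_rot"],st["ft_force"],st["torque"])
print(inc(st,[.505,-.204,.120],[np.pi,0,-.2]))
E
```

```text
[ 0.50545997 -0.20373223  0.11858788] [ 3.14095719 -0.00318542 -0.16816848] [0.20944156 0.96276031 0.04785993] [ 0.01476026 -0.02777035  0.00997666]
(array([-0.0016,  0.0014, -0.0057]), array([ 0.0002, -0.001 ,  0.0101]))
```

Emit:
arm_command(
  motion=[0, 0, 0.008, 0, 0, 0.01, 0, 0, 0, 0.016, 0, 0, 0.01, 0, 0, 0, 0.024, 0, 0, 0.01, 0, 0, 0, 0.032, 0, 0, 0.01, 0, 0, 0, 0.032, 0, 0, 0.01, 0],
)

```text
time: 5.2
tool_pos: [0.5046, -0.2037, 0.1089]
tcp_rot: [-3.142, -0.0, -0.201]
ft_force: [0.2, -0.2, -0.2]
finger_gap: -0.0003
finger_force: 0.1
```

Emit:
arm_command(
  motion=[0, 0, 0.006, 0, 0, 0, 0, 0, 0, 0.012, 0, 0, 0, 0, 0, 0, 0.016, 0, 0, 0, 0, 0, 0, 0.016, 0, 0, 0, 0],
)

```text
time: 5.6
tool_pos: [0.5051, -0.2038, 0.105]
tcp_rot: [3.142, -0.002, -0.201]
ft_force: [1.2, -0.9, 2.1]
finger_gap: -0.0001
finger_force: 1.2
```

Emit:
arm_command(
  motion=[0, 0, 0.004, 0, 0, 0, 0, 0, 0, 0.008, 0, 0, 0, 0, 0, 0, 0.012, 0, 0, 0, 0, 0, 0, 0.012, 0, 0, 0, 0],
)

```text
time: 6.0
tool_pos: [0.5048, -0.2038, 0.1019]
tcp_rot: [3.141, -0.001, -0.201]
ft_force: [2.9, -0.4, 3.6]
finger_gap: -0.0003
finger_force: 1.9
```

Emit:
arm_command(
  motion=[0, 0, 0.004, 0, 0, 0, 0, 0, 0, 0.008, 0, 0, 0, 0, 0, 0, 0.012, 0, 0, 0, 0, 0, 0, 0.012, 0, 0, 0, 0],
)

```text
time: 6.4
tool_pos: [0.5049, -0.2038, 0.0992]
tcp_rot: [3.141, -0.001, -0.201]
ft_force: [2.8, 0.1, 4.7]
finger_gap: -0.0005
finger_force: 2.6
```

Emit:
arm_command(
  motion=[0, 0, 0.004, 0, 0, 0, 0, 0, 0, 0.008, 0, 0, 0, 0, 0, 0, 0.008, 0, 0, 0, 0],
)

```text
time: 6.7
tool_pos: [0.5049, -0.2038, 0.0972]
tcp_rot: [3.141, -0.001, -0.201]
ft_force: [3.7, 0.0, 5.3]
finger_gap: -0.0
finger_force: 2.6
```

Emit:
arm_command(
  motion=[0, 0, 0.003, 0, 0, 0, 0, 0, 0, 0.006, 0, 0, 0, 0, 0, 0, 0.006, 0, 0, 0, 0],
)

```text
time: 7.0
tool_pos: [0.5049, -0.2038, 0.0958]
tcp_rot: [3.141, -0.001, -0.201]
ft_force: [2.1, -0.9, 5.3]
finger_gap: 0.0003
finger_force: 2.9
```

Emit:
arm_command(
  motion=[0, 0, 0.004, 0, 0, 0, 0, 0, 0, 0.006, 0, 0, 0, 0, 0, 0, 0.006, 0, 0, 0, 0],
)

```text
time: 7.3
tool_pos: [0.5049, -0.2039, 0.0952]
tcp_rot: [3.141, -0.002, -0.201]
ft_force: [0.6, -0.1, 12.0]
finger_gap: 0.0004
finger_force: 6.0
```

Emit:
arm_command(
  motion=[0, 0, -0.08, 0, 0, 0, 0, -0.08, 0, -0.08, 0, -0.06, 0, 0, -0.17, 0, -0.08, 0, -0.127, 0, 0, -0.17, 0, -0.065, 0, -0.127, 0, 0, -0.17, 0, -0.06, 0, -0.127, 0, 0, -0.17, 0, -0.06, 0, -0.127, 0, 0],
)

```text
time: 7.9
tool_pos: [0.4616, -0.1947, 0.1076]
tcp_rot: [-3.141, 0.402, -0.201]
ft_force: [-0.3, 0.9, 0.9]
finger_gap: 0.0004
finger_force: 0.0
```

```bash
python3 - <<'E'
from h import *
import cv2
st=observe(); print(st["tool_pos"],st["tcp_rot"],st["ft_force"])
a=get_image("scene")
cv2.imwrite("pics/e.png",cv2.resize(a[95:195,245:345],None,fx=6,fy=6,interpolation=3)[:,:,::-1])
r=R.from_euler("xyz",st["tcp_rot"]); q=st["tool_pos"]+r.apply([[0,0,.008],[.011,0,.008],[-.011,0,.008]])
print((q-[.4848,-.2001,0])@R.from_euler("z",-.2).as_matrix())
E
```

```text
[ 0.46159869 -0.19473935  0.10764347] [-3.14086166  0.40169422 -0.2007173 ] [-0.28592499  0.93367126  0.85838874]
[[-0.02693164  0.0006525   0.10028028]
 [-0.01680725  0.00064523  0.09597951]
 [-0.03705604  0.00065976  0.10458104]]
```

View pics/e.png

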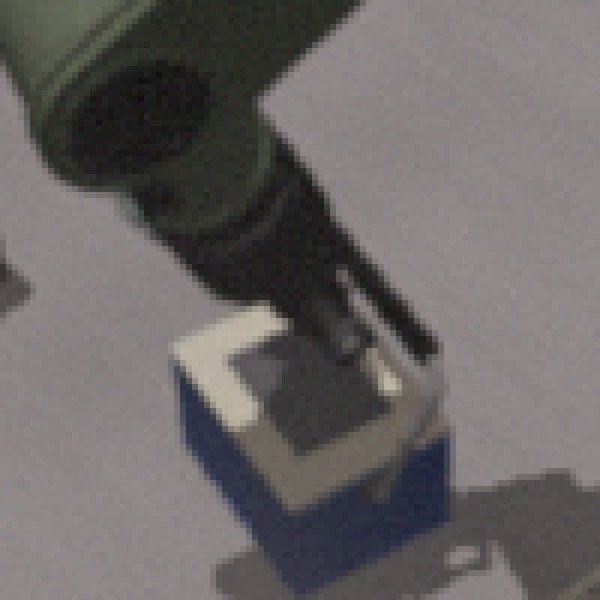

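Emit:
arm_command(
  motion=[0.003, 0, 0.007, 0, 0, 0, 0, 0.006, 0, 0.015, 0, 0, 0, 0, 0.008, 0, 0.019, 0, 0, 0, 0, 0.008, 0, 0.019, 0, 0, 0, 0],
)

```text
time: 8.35
tool_pos: [0.4625, -0.1951, 0.1038]
tcp_rot: [-3.141, 0.399, -0.201]
ft_force: [0.8, 0.1, -0.3]
finger_gap: 0.0001
finger_force: 0.0
```

Emit:
arm_command(
  motion=[0.003, 0, 0.007, 0, 0, 0, 0, 0.005, 0, 0.012, 0, 0, 0, 0, 0.005, 0, 0.012, 0, 0, 0, 0],
)

```text
time: 8.65
tool_pos: [0.4627, -0.1951, 0.1002]
tcp_rot: [-3.141, 0.399, -0.201]
ft_force: [0.4, -1.1, 0.2]
finger_gap: 0.0003
finger_force: 0.0
```

Emit:
arm_command(
  motion=[0.002, 0, 0.004, 0, 0, 0, 0, 0.003, 0, 0.007, 0, 0, 0, 0, 0.003, 0, 0.007, 0, 0, 0, 0],
)

```text
time: 8.95
tool_pos: [0.4628, -0.1951, 0.0984]
tcp_rot: [-3.141, 0.399, -0.201]
ft_force: [-0.5, 0.3, -0.1]
finger_gap: -0.0002
finger_force: 0.0
```

Emit:
arm_command(
  motion=[0.002, 0, 0.005, 0, 0, 0, 0, 0.003, 0, 0.008, 0, 0, 0, 0, 0.003, 0, 0.008, 0, 0, 0, 0],
)

```text
time: 9.25
tool_pos: [0.4628, -0.1951, 0.0978]
tcp_rot: [3.141, 0.399, -0.201]
ft_force: [-1.2, 0.4, 9.4]
finger_gap: -0.0001
finger_force: 4.4
```

Emit:
arm_command(
  motion=[0.002, 0, 0.004, 0, 0, 0, 0, 0.002, 0, 0.004, 0, 0, 0, 0, 0.002, 0, 0.004, 0, 0, 0, 0],
)

```text
time: 9.55
tool_pos: [0.4628, -0.1951, 0.0977]
tcp_rot: [3.141, 0.399, -0.201]
ft_force: [-0.1, 0.6, 14.0]
finger_gap: 0.0
finger_force: 7.0
```

Emit:
arm_command(
  motion=[0.001, 0, 0.004, 0, 0, 0, 0, 0.002, 0, 0.006, 0, 0, 0, 0, 0.002, 0, 0.006, 0, 0, 0, 0],
)

```text
time: 9.85
tool_pos: [0.4628, -0.1952, 0.0974]
tcp_rot: [3.141, 0.398, -0.201]
ft_force: [-1.5, 1.5, 21.7]
finger_gap: -0.0001
finger_force: 10.6
```

Emit:
arm_command(
  motion=[0, 0, -0.07, 0, 0, 0, 0, 0, 0, -0.07, 0, 0.06, 0, 0, 0.21, 0, -0.15, 0, 0.127, 0, 0, 0.21, 0, -0.15, 0, 0.127, 0, 0, 0.21, 0, -0.15, 0, 0.127, 0, 0, 0.21, 0, -0.15, 0, 0.127, 0, 0],
)

```text
time: 10.45
tool_pos: [0.5236, -0.2075, 0.1079]
tcp_rot: [-3.141, 0.002, -0.201]
ft_force: [0.8, 0.9, -0.4]
finger_gap: 0.0003
finger_force: 0.0
```

```bash
python3 - <<'E'
from h import *
st=observe(); print(st["tool_pos"],st["tcp_rot"],st["ft_force"])
p=fr(.4848,-.2001,-.2)([.036,0,.098]);print(p,inc(st,p,[np.pi,0,-.2]))
E
```

```text
[ 0.52363645 -0.20751285  0.10786834] [-3.14140055e+00  2.28814690e-03 -2.01290583e-01] [ 0.77682413  0.85487042 -0.413223  ]
[ 0.5200824 -0.2072521  0.098    ] (array([-0.014 ,  0.0018,  0.0395]), array([-0.0001,  0.0007, -0.0004]))
```

Descend to TCP 0.098 then feel.

Emit:
arm_command(
  motion=[-0.01, 0, 0.015, 0, 0, 0, 0, -0.01, 0, 0.028, 0, 0, 0, 0, -0.01, 0, 0.038, 0, 0, 0, 0, -0.01, 0, 0.042, 0, 0, 0, 0, -0.01, 0, 0.042, 0, 0, 0, 0],
)

```text
time: 10.95
tool_pos: [0.5218, -0.2071, 0.0969]
tcp_rot: [-3.141, 0.001, -0.201]
ft_force: [-0.5, 0.6, 0.6]
finger_gap: 0.0001
finger_force: 0.0
```

Emit:
arm_command(
  motion=[0, 0, 0.004, 0, 0, 0, 0, 0, 0, 0.008, 0, 0, 0, 0, 0, 0, 0.008, 0, 0, 0, 0],
)

```text
time: 11.25
tool_pos: [0.522, -0.2072, 0.0956]
tcp_rot: [3.142, -0.0, -0.201]
ft_force: [0.2, -0.1, 0.8]
finger_gap: 0.0002
finger_force: 0.5
```

Emit:
arm_command(
  motion=[0, 0, 0.004, 0, 0, 0, 0, 0, 0, 0.008, 0, 0, 0, 0, 0, 0, 0.008, 0, 0, 0, 0],
)

```text
time: 11.55
tool_pos: [0.5221, -0.2073, 0.0949]
tcp_rot: [3.141, -0.001, -0.201]
ft_force: [-2.9, 1.0, 9.5]
finger_gap: 0.0001
finger_force: 4.7
```

Emit:
arm_command(
  motion=[0, 0, 0.004, 0, 0, 0, 0, 0, 0, 0.006, 0, 0, 0, 0, 0, 0, 0.006, 0, 0, 0, 0],
)

```text
time: 11.85
tool_pos: [0.5222, -0.2073, 0.0943]
tcp_rot: [3.141, -0.002, -0.201]
ft_force: [-4.0, 1.2, 15.8]
finger_gap: -0.0
finger_force: 7.6
```

Emit:
arm_command(
  motion=[0, 0, 0.005, 0, 0, 0, 0, 0, 0, 0.005, 0, 0, 0, 0, 0, 0, 0.005, 0, 0, 0, 0],
)

```text
time: 12.15
tool_pos: [0.5222, -0.2074, 0.0937]
tcp_rot: [3.141, -0.002, -0.201]
ft_force: [-4.2, 1.8, 18.6]
finger_gap: -0.0001
finger_force: 9.4
```

Emit:
arm_command(
  motion=[0, 0, -0.04, 0, 0, 0, 0, -0.08, 0, -0.05, 0, 0, 0, 0, -0.165, 0, -0.05, 0, 0, 0, 0, -0.165, 0, -0.035, 0, 0, 0, 0, -0.165, 0, -0.02, 0, 0, 0, 0, -0.165, 0, -0.016, 0, 0, 0, 0, -0.165, 0, -0.016, 0, 0, 0, 0],
)

```text
time: 12.85
tool_pos: [0.482, -0.1991, 0.0954]
tcp_rot: [3.142, 0.0, -0.201]
ft_force: [-4.7, 1.1, 11.1]
finger_gap: 0.0
finger_force: 5.4
```

Emit:
arm_command(
  motion=[0, 0, 0.003, 0, 0, 0, 0, 0, 0, 0.006, 0, 0, 0, 0, 0, 0, 0.006, 0, 0, 0, 0],
)

```text
time: 13.15
tool_pos: [0.482, -0.1992, 0.0952]
tcp_rot: [3.141, -0.0, -0.201]
ft_force: [-7.0, 2.1, 19.2]
finger_gap: 0.0
finger_force: 10.1
```

Emit:
arm_command(
  motion=[0, 0, -0.2, 0, 0, 0, 0, 0, 0, -0.4, 0, 0, 0, 0, 0, 0, -0.5, 0, 0, -0.5, 0, -0.15, 0, -0.5, 0, 0, -0.5, 0, -0.15, 0, -0.5, 0, 0, -0.5, 0.6, -0.15, 0, -0.5, 0, 0, -0.5, 0.6, -0.15, 0, -0.5, 0, 0, -0.5, 0.6, -0.15, 0, -0.5, 0, 0, -0.5, 0.6],
)

```text
time: 13.95
tool_pos: [0.4458, -0.1918, 0.2179]
tcp_rot: [3.141, -0.001, 0.705]
ft_force: [-0.3, 0.1, -0.4]
finger_gap: 0.051
finger_force: 0.0
```

```bash
cat >> h.py <<'E'
CAR=[.4848,-.2001,-.2]
def grasp(bail,y=-.026,back=0,car=CAR,axis_r=.085):
    "TCP pos, rpy for grip of the bar at bail angle"
    r=R.from_euler("z",car[2])*R.from_euler("y",bail)*R.from_euler("z",np.pi/2)*R.from_euler("x",np.pi)
    p=fr(*car)([axis_r*np.sin(bail),y,.07+axis_r*np.cos(bail)])
    return p+r.apply([0,0,.011-back]), r.as_euler("xyz")
E
python3 - <<'E'
from h import *
import cv2
st=observe(); print(st["tool_pos"],st["tcp_rot"],st["qpos"].round(2),st["ft_force"])
for b in (.08,0): p,o=grasp(-.5,back=b);print(p,o,inc(st,p,o))
a=get_image("scene")
cv2.imwrite("pics/f.png",cv2.resize(a[105:205,245:345],None,fx=6,fy=6,interpolation=3)[:,:,::-1])
E
```

```text
[ 0.44582126 -0.1918053   0.21791916] [ 3.14087153e+00 -5.18757410e-04  7.05160893e-01] [-0.43  0.19  1.8   0.    1.15  0.44] [-0.28023057  0.05151034 -0.38172671]
[ 0.40727478 -0.21091367  0.20514771] [ 2.64159265e+00 -2.22044605e-16  1.37079633e+00] (array([-0.167 , -0.0418,  0.051 ]), array([-0.1529,  0.0529, -0.2074]))
[ 0.4448643  -0.21853344  0.13494111] [ 2.64159265e+00 -2.22044605e-16  1.37079633e+00] (array([-0.0724,  0.0787,  0.3319]), array([-0.1529,  0.0529, -0.2074]))
```

View pics/f.png

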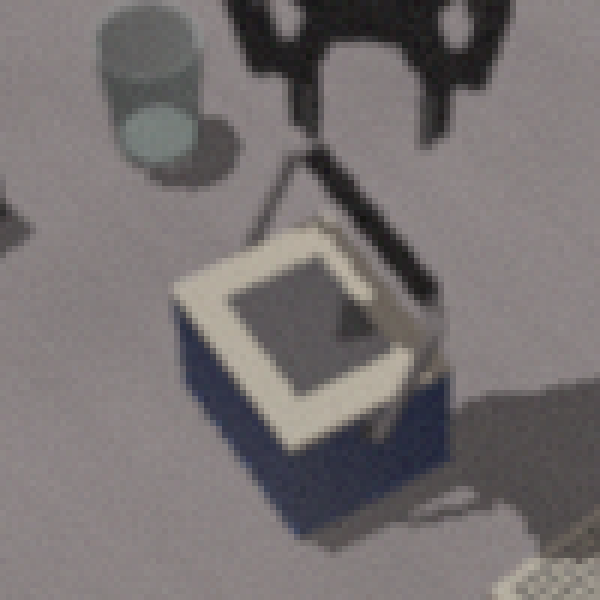

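```bash
python3 - <<'E'
from h import *
C=lambda u,v:(245+u/6,105+v/6); T=lambda u,v:(165+u/2.66,130+v/2.66)
obs=[("scene","barm",C(313,155)),("scene","barp",C(432,297)),("top","barp",T(508,294)),("top","barm",T(610,319)),
("scene","lidfm",C(175,292)),("scene","lidfp",C(293,448)),
("scene","bot+p",C(302,537)),("scene","bot-p",C(450,458)),("scene","bot+m",C(182,382)),("scene","lidnm",C(322,210)),("scene","lidnp",C(450,372))]
f=lambda s:np.concatenate([proj(c,carrier_pt(n,s))[0]-p for c,n,p in obs])
r=least_squares(f,[.5,-.2,-.21,-.65,.006,.015],loss="soft_l1"); print(np.round(r.x,4)); print(np.round(f(r.x).reshape(-1,2),1).tolist())
E
```

```text
[ 0.4854 -0.1994 -0.2054 -0.4986 -0.0075 -0.0059]
[[-0.6, -1.2], [0.3, -0.6], [-1.5, -0.2], [-0.9, -0.1], [-1.4, -0.4], [-0.1, 0.6], [-0.4, -0.0], [-0.1, -0.4], [-0.2, -0.4], [0.4, 0.7], [0.6, -0.7]]
```

Emit:
arm_command(
  motion=[-0.16, -0.04, 0.02, -0.153, 0.053, -0.207, 0.6, -0.16, -0.04, 0.05, -0.153, 0.053, -0.207, 0.6, -0.16, -0.04, 0.05, -0.153, 0.053, -0.207, 0.6, -0.16, -0.04, 0.05, -0.153, 0.053, -0.207, 0.6, -0.16, -0.04, 0.05, -0.153, 0.053, -0.207, 0.6, -0.16, -0.04, 0.05, -0.153, 0.053, -0.207, 0.6, -0.16, -0.04, 0.05, -0.153, 0.053, -0.207, 0.6],
)

```text
time: 14.7
tool_pos: [0.4066, -0.2095, 0.2047]
tcp_rot: [2.643, -0.003, 1.36]
ft_force: [0.3, -0.4, -0.7]
finger_gap: 0.0513
finger_force: 0.0
```

```bash
python3 - <<'E'
from h import *
st=observe()
p,o=grasp(-.5);print(p,o,inc(st,p,o))
E
```

```text
[ 0.4448643  -0.21853344  0.13494111] [ 2.64159265e+00 -2.22044605e-16  1.37079633e+00] (array([-0.004 ,  0.0049,  0.3204]), array([-0.0006,  0.0009, -0.0036]))
```

Emit:
arm_command(
  motion=[0, 0.003, 0.12, 0, 0, 0, 0.6, 0, 0.004, 0.24, 0, 0, 0, 0.6, 0, 0.004, 0.32, 0, 0, 0, 0.6, 0, 0.004, 0.32, 0, 0, 0, 0.6, 0, 0.004, 0.32, 0, 0, 0, 0.6],
)

```text
time: 15.2
tool_pos: [0.4468, -0.2176, 0.1359]
tcp_rot: [2.643, -0.002, 1.362]
ft_force: [-0.4, -0.3, -0.5]
finger_gap: 0.0512
finger_force: 0.0
```

```bash
python3 - <<'E'
from h import *
import cv2
st=observe(); print(st["tool_pos"],st["tcp_rot"],st["ft_force"])
a=get_image("scene");b=get_image("top")
a=cv2.resize(a[105:205,245:345],None,fx=4,fy=4,interpolation=3);b=cv2.resize(b[180:280,320:420],None,fx=4,fy=4,interpolation=3)
cv2.imwrite("pics/g.png",np.hstack([a,b])[:,:,::-1])
E
```

```text
[ 0.44679424 -0.21760528  0.1359015 ] [ 2.64268127e+00 -1.94239048e-03  1.36242129e+00] [-0.44867792 -0.29279898 -0.51309832]
```

View pics/g.png

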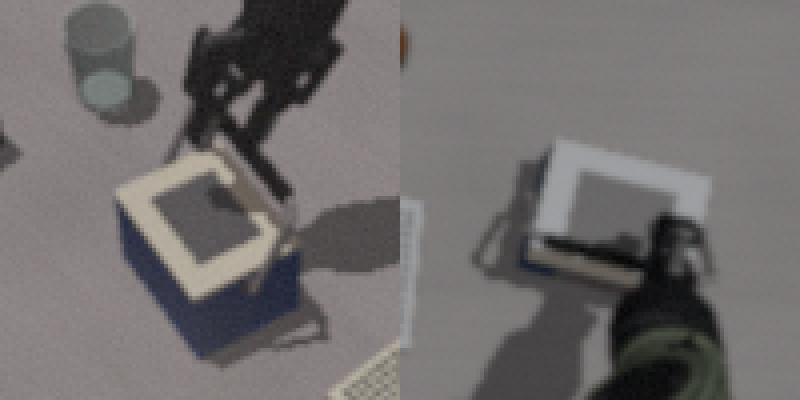

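Emit:
arm_command(
  motion=[0, 0, 0, 0, 0, 0, 0, 0, 0, 0, 0, 0, 0, 0, 0, 0, 0, 0, 0, 0, 0, 0, 0, 0, 0, 0, 0, 0, 0, 0, 0, 0, 0, 0, 0, 0, 0, 0, 0, 0, 0, 0],
)

```text
time: 15.9
tool_pos: [0.4461, -0.2178, 0.1364]
tcp_rot: [2.641, -0.0, 1.363]
ft_force: [-4.0, -0.5, 6.1]
finger_gap: 0.009
finger_force: 60.8
```

```bash
python3 - <<'E'
from h import *
st=observe();print(st["tool_pos"],st["tcp_rot"])
# real bail angle if the bar is on the centre line: where tool line at grasp point is
r=R.from_euler("xyz",st["tcp_rot"]);g=st["tool_pos"]+r.apply([0,0,-.011])
c=(g-[.4848,-.2001,0])@R.from_euler("z",-.2).as_matrix(); print("grasp in carrier",c,"angle",np.arctan2(c[0],c[2]-.07),"r",np.hypot(c[0],c[2]-.07))
for b in(-.375,-.25,-.125,0):
    p,o=grasp(b,y=c[1],axis_r=np.hypot(c[0],c[2]-.07)); print(b,inc(st,p,o))
E
```

```text
[ 0.4460693  -0.21781112  0.13635013] [ 2.64099376e+00 -2.64848865e-04  1.36296574e+00]
grasp in carrier [-0.03971933 -0.02501389  0.14600038] angle -0.48157953129907005 r 0.0857536136108484
-0.375 (array([0.0004, 0.0309, 0.0023]), array([ 0.04  ,  0.001 , -0.0023]))
-0.25 (array([0.0007, 0.0676, 0.0093]), array([ 0.0798,  0.0008, -0.0024]))
-0.125 (array([0.001 , 0.1032, 0.0208]), array([ 0.1196,  0.0007, -0.0024]))
0 (array([0.0012, 0.137 , 0.0366]), array([ 0.1593,  0.0005, -0.0025]))
```

Emit:
arm_command(
  motion=[0, 0.015, 0, 0.02, 0, 0, 0, 0, 0.031, 0.002, 0.04, 0, 0, 0, 0, 0.067, 0.009, 0.08, 0, 0, 0, 0, 0.103, 0.021, 0.12, 0, 0, 0, 0, 0.137, 0.037, 0.159, 0, 0, 0, 0, 0.137, 0.037, 0.159, 0, 0, 0],
)

```text
time: 16.5
tool_pos: [0.4834, -0.2271, 0.1453]
tcp_rot: [3.141, 0.003, 1.367]
ft_force: [-3.5, -4.6, 12.7]
finger_gap: 0.0091
finger_force: 61.6
```

```bash
python3 - <<'E'
from h import *
st=observe();print(st["tool_pos"],st["tcp_rot"],st["ft_force"])
# stand wpts: bar mid at stand (x,0,z); grip offset -0.025 in y, TCP 11 below
def tgt(x,z,yaw=-.2076): 
    return fr(.561,.1713,yaw)([x,-.025,z-.011])
for x,z in((-.115,.262),(.006,.262)): print(inc(st,tgt(x,z),[np.pi,0,1.5708-.2076]), tgt(x,z))
E
```

```text
[ 0.48337677 -0.22710724  0.14528814] [3.14067301 0.00338235 1.3670987 ] [-3.51549413 -4.57098872 12.65496028]
(array([ 1.5238, -0.4783, -0.4284]), array([0.0003, 0.0011, 0.0012])) [0.44331643 0.17053967 0.251     ]
(array([ 1.522 ,  0.0057, -0.428 ]), array([0.0003, 0.0011, 0.0012])) [0.56171837 0.14560012 0.251     ]
```

Emit:
arm_command(
  motion=[0, 0, -0.02, 0, 0, 0, 0, 0, 0, -0.06, 0, 0, 0, 0, 0, 0, -0.14, 0, 0, 0, 0, 0, 0, -0.22, 0, 0, 0, 0, 0, 0, -0.3, 0, 0, 0, 0, 0, 0, -0.38, 0, 0, 0, 0, 0, 0, -0.42, 0, 0, 0, 0, 0, 0, -0.43, 0, 0, 0, 0],
)

```text
time: 17.3
tool_pos: [0.4796, -0.2246, 0.2524]
tcp_rot: [3.14, -0.001, 1.363]
ft_force: [0.6, -0.6, -6.3]
finger_gap: 0.0087
finger_force: 59.0
```

```bash
python3 - <<'E'
from h import *
import cv2
st=observe();print(st["tool_pos"],st["tcp_rot"],st["ft_force"],st["torque"],st["finger_gap"])
a=get_image("scene");b=get_image("top")
a=cv2.resize(a[85:185,245:345],None,fx=4,fy=4,interpolation=3);b=cv2.resize(b[190:290,320:420],None,fx=4,fy=4,interpolation=3)
cv2.imwrite("pics/i.png",np.hstack([a,b])[:,:,::-1])
def tgt(x,z,yaw=-.2076): 
    return fr(.561,.1713,yaw)([x,-.025,z-.011])
for x,z in((-.115,.262),(.006,.262)): print(inc(st,tgt(x,z),[np.pi,0,1.5708-.2076]), tgt(x,z))
E
```

```text
[ 0.47955144 -0.22462992  0.25242638] [ 3.14001774e+00 -5.44751059e-04  1.36326388e+00] [ 0.62444798 -0.63630177 -6.32302243] [-0.23997751  0.00809488 -0.04454214] 0.008740156761702629
(array([ 1.5169, -0.4675,  0.0058]), array([ 0.0005, -0.0002,  0.    ])) [0.44331643 0.17053967 0.251     ]
(array([1.5169, 0.0165, 0.0066]), array([ 0.0005, -0.0002,  0.    ])) [0.56171837 0.14560012 0.251     ]
```

View pics/i.png

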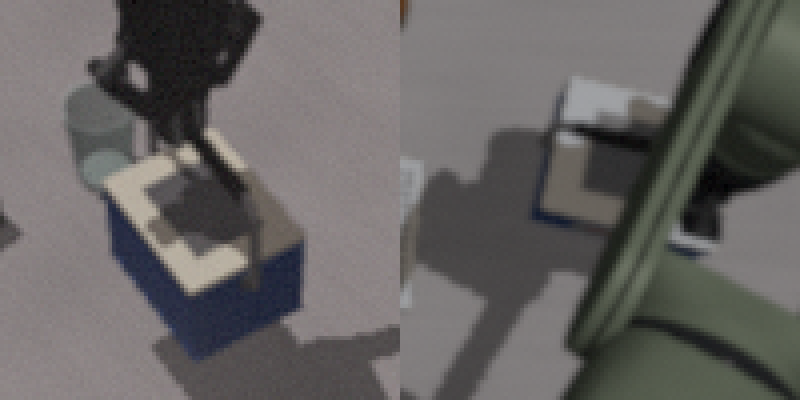

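Emit:
arm_command(
  motion=[0.04, -0.023, 0, 0, 0, 0, 0, 0.12, -0.07, 0, 0, 0, 0, 0, 0.24, -0.14, 0, 0, 0, 0, 0, 0.36, -0.21, 0, 0, 0, 0, 0, 0.48, -0.28, 0, 0, 0, 0, 0, 0.6, -0.35, 0, 0, 0, 0, 0, 0.72, -0.42, 0, 0, 0, 0, 0, 0.84, -0.465, 0, 0, 0, 0, 0],
)

```text
time: 18.2
tool_pos: [0.4065, 0.0065, 0.2507]
tcp_rot: [-3.138, -0.001, 1.363]
ft_force: [0.1, -0.1, -4.8]
finger_gap: 0.0089
finger_force: 59.0
```

Emit:
arm_command(
  motion=[0.12, 0, 0, 0, 0, 0, 0, 0.24, 0, 0, 0, 0, 0, 0, 0.36, 0, 0, 0, 0, 0, 0, 0.48, 0, 0, 0, 0, 0, 0, 0.57, 0, 0, 0, 0, 0, 0, 0.63, 0, 0, 0, 0, 0, 0, 0.665, 0, 0, 0, 0, 0, 0, 0.675, 0, 0, 0, 0, 0, 0],
)

```text
time: 19.0
tool_pos: [0.4436, 0.1703, 0.2514]
tcp_rot: [-3.141, -0.0, 1.364]
ft_force: [-0.7, -0.7, -5.7]
finger_gap: 0.0086
finger_force: 59.0
```

```bash
python3 - <<'E'
from h import *
import cv2
st=observe();print(st["tool_pos"],st["tcp_rot"],st["ft_force"],st["torque"],st["finger_gap"])
a=get_image("scene");b=get_image("top")
a=cv2.resize(a[150:270,300:420],None,fx=3.3,fy=3.3,interpolation=3);b=cv2.resize(b[130:250,210:330],None,fx=3.3,fy=3.3,interpolation=3)
cv2.imwrite("pics/j.png",np.hstack([a,b])[:,:,::-1])
def tgt(x,z,yaw=-.2076): 
    return fr(.561,.1713,yaw)([x,-.025,z-.011])
for x,z in((-.115,.262),(.006,.262),(.006,.222)): print(inc(st,tgt(x,z),[np.pi,0,1.5708-.2076]), tgt(x,z))
E
```

```text
[0.44358194 0.17027817 0.25136801] [-3.14060019e+00 -1.15537096e-04  1.36415525e+00] [-0.7229311  -0.70398314 -5.72823538] [-0.2311396  -0.04525825  0.05179646] 0.008557301553382433
(array([ 0.0008, -0.0013,  0.0015]), array([-0.0003, -0.    ,  0.0003])) [0.44331643 0.17053967 0.251     ]
(array([3.000e-04, 4.827e-01, 1.000e-03]), array([-0.0003, -0.    ,  0.0003])) [0.56171837 0.14560012 0.251     ]
(array([3.000e-04, 4.829e-01, 1.610e-01]), array([-0.0003, -0.    ,  0.0003])) [0.56171837 0.14560012 0.211     ]
```

View pics/j.png

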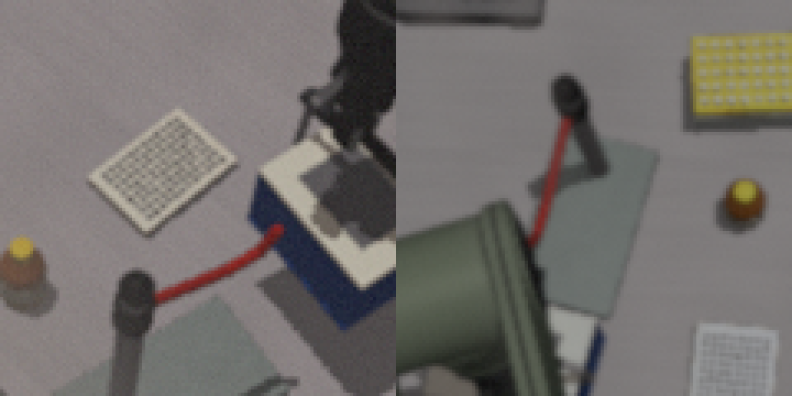

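Emit:
arm_command(
  motion=[0, 0.03, 0, 0, 0, 0, 0, 0, 0.1, 0, 0, 0, 0, 0, 0, 0.18, 0, 0, 0, 0, 0, 0, 0.26, 0, 0, 0, 0, 0, 0, 0.34, 0, 0, 0, 0, 0, 0, 0.42, 0, 0, 0, 0, 0, 0, 0.465, 0, 0, 0, 0, 0, 0, 0.48, 0, 0, 0, 0, 0],
)

```text
time: 19.9
tool_pos: [0.5626, 0.1441, 0.2515]
tcp_rot: [3.141, -0.0, 1.362]
ft_force: [-0.5, -0.2, -5.2]
finger_gap: 0.0094
finger_force: 59.0
```

Emit:
arm_command(
  motion=[0, 0, 0.03, 0, 0, 0, 0, 0, 0, 0.06, 0, 0, 0, 0, 0, 0, 0.09, 0, 0, 0, 0, 0, 0, 0.11, 0, 0, 0, 0, 0, 0, 0.12, 0, 0, 0, 0, 0, 0, 0.12, 0, 0, 0, 0],
)

```text
time: 20.5
tool_pos: [0.5611, 0.1453, 0.2214]
tcp_rot: [-3.141, -0.0, 1.364]
ft_force: [0.0, 0.3, -4.9]
finger_gap: 0.0089
finger_force: 59.0
```

Emit:
arm_command(
  motion=[0, 0, 0.012, 0, 0, 0, 0, 0, 0, 0.024, 0, 0, 0, 0, 0, 0, 0.028, 0, 0, 0, 0, 0, 0, 0.028, 0, 0, 0, 0],
)

```text
time: 20.9
tool_pos: [0.5613, 0.1451, 0.2147]
tcp_rot: [-3.141, -0.001, 1.363]
ft_force: [0.5, 0.2, -4.5]
finger_gap: 0.0089
finger_force: 59.0
```

Emit:
arm_command(
  motion=[0, 0, 0.006, 0, 0, 0, 0, 0, 0, 0.01, 0, 0, 0, 0, 0, 0, 0.01, 0, 0, 0, 0],
)

```text
time: 21.2
tool_pos: [0.5615, 0.1451, 0.2127]
tcp_rot: [3.141, -0.001, 1.363]
ft_force: [0.1, 0.2, -5.1]
finger_gap: 0.0091
finger_force: 59.3
```

Emit:
arm_command(
  motion=[0, 0, 0.004, 0, 0, 0, 0, 0, 0, 0.006, 0, 0, 0, 0, 0, 0, 0.006, 0, 0, 0, 0],
)

```text
time: 21.5
tool_pos: [0.5616, 0.1451, 0.2122]
tcp_rot: [3.14, -0.001, 1.363]
ft_force: [-3.4, -1.4, 4.8]
finger_gap: 0.0091
finger_force: 60.4
```

Emit:
arm_command(
  motion=[0, 0, 0.004, 0, 0, 0, 0, 0, 0, 0.006, 0, 0, 0, 0, 0, 0, 0.006, 0, 0, 0, 0],
)

```text
time: 21.8
tool_pos: [0.5617, 0.1451, 0.2118]
tcp_rot: [3.139, -0.002, 1.363]
ft_force: [-4.1, -3.2, 11.6]
finger_gap: 0.0089
finger_force: 61.4
```

Emit:
arm_command(
  motion=[0, 0, -0.005, 0, 0, 0, 0, 0, 0, -0.008, 0, 0, 0, 0, 0, 0, -0.008, 0, 0, 0, 0.12, 0, 0, -0.008, 0, 0, 0, 0.2, 0, 0, -0.008, 0, 0, 0, 0.4, 0, 0, -0.008, 0, 0, 0, 0.4, 0, 0, -0.008, 0, 0, 0, 0.4],
)

```text
time: 22.5
tool_pos: [0.5615, 0.1452, 0.2111]
tcp_rot: [-3.141, -0.001, 1.363]
ft_force: [0.6, -0.5, 0.0]
finger_gap: 0.0341
finger_force: 0.0
```

Emit:
arm_command(
  motion=[0, 0, -0.04, 0, 0, 0, 0.4, 0, 0, -0.1, 0, 0, 0, 0.4, 0, 0, -0.2, 0, 0, 0, 0.4, 0, 0, -0.3, 0, 0, 0, 0.4, 0, 0, -0.4, 0, 0, 0, 0.4, -0.1, 0, -0.4, 0, 0, 0, 0.4, -0.25, -0.1, -0.4, 0, 0, 0, 0.4, -0.4, -0.2, -0.4, 0, 0, 0, 0.4],
)

```text
time: 23.3
tool_pos: [0.4914, 0.0568, 0.3118]
tcp_rot: [3.141, -0.001, 1.364]
ft_force: [0.5, -1.2, -0.4]
finger_gap: 0.0343
finger_force: 0.0
```

Emit:
arm_command(
  motion=[-0.2, -0.2, 0, 0, 0, 0, 0.4, -0.4, -0.4, 0, 0, 0, 0, 0.4, -0.6, -0.6, 0, 0, 0, 0, 0.4, -0.8, -0.7, 0, 0, 0, 0, 0.4, -0.8, -0.7, 0, 0, 0, 0, 0.4, -0.8, -0.7, 0, 0, 0, 0, 0.4, -0.8, -0.7, 0, 0, 0, 0, 0.4],
)

```text
time: 24.0
tool_pos: [0.278, -0.1031, 0.3121]
tcp_rot: [3.139, 0.0, 1.359]
ft_force: [1.3, -0.1, 0.0]
finger_gap: 0.034
finger_force: 0.0
```

```bash
python3 - <<'E'
from h import *
import cv2
st=observe();print(st["time"],st["tool_pos"])
a=get_image("scene");b=get_image("top")
a=cv2.resize(a[165:285,310:430],None,fx=3.3,fy=3.3,interpolation=3);b=cv2.resize(b[130:250,210:330],None,fx=3.3,fy=3.3,interpolation=3)
cv2.imwrite("pics/k.png",np.hstack([a,b])[:,:,::-1])
E
```

```text
24.0 [ 0.27804251 -0.10308527  0.31214741]
```

View pics/k.png

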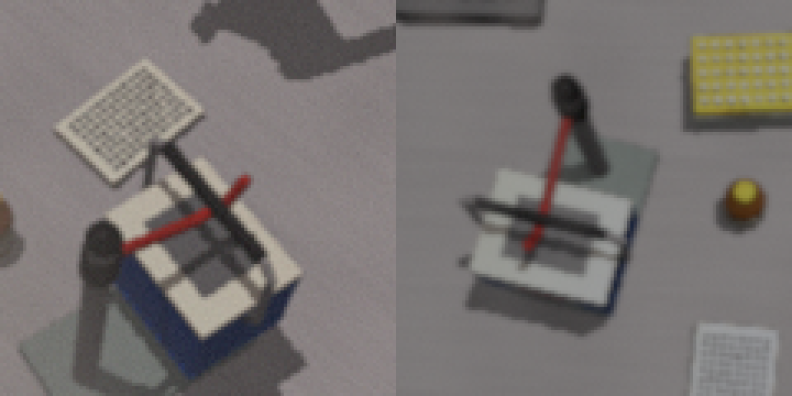

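Emit:
arm_command(
  motion=[0, 0, 0, 0, 0, 0, 0.4, 0, 0, 0, 0, 0, 0, 0.4, 0, 0, 0, 0, 0, 0, 0.4, 0, 0, 0, 0, 0, 0, 0.4, 0, 0, 0, 0, 0, 0, 0.4, 0, 0, 0, 0, 0, 0, 0.4, 0, 0, 0, 0, 0, 0, 0.4, 0, 0, 0, 0, 0, 0, 0.4],
)

```text
time: 24.9
tool_pos: [0.2794, -0.1022, 0.3112]
tcp_rot: [3.142, -0.001, 1.363]
ft_force: [0.1, -0.3, 0.2]
finger_gap: 0.0342
finger_force: 0.0
```

```bash
python3 - <<'E'
from h import *
import cv2
ims=[[cv2.GaussianBlur(get_image(c),(5,5),0)[slice(*s)].astype(int) for c,s in(("scene",(200,290)),("top",(180,240)))] for _ in range(12)]
for i in(1,3,6,11): print([np.percentile(abs(ims[i][k]-ims[0][k]),99.5) for k in(0,1)])
# tub pose check, hanging: bar on seat, tilt (roll about x through y, pitch about y)
C=lambda u,v:(310+u/3.3,165+v/3.3);T=lambda u,v:(210+(u-396)/3.3,130+v/3.3)
obs=[("scene",(.051,.065,.088),C(206,335)),("scene",(-.051,.065,.088),C(300,272)),("scene",(.05,.065,0),C(195,380)),
("top",(.051,.065,.088),T(499,170)),("top",(.051,-.065,.088),T(637,203)),("top",(-.051,.065,.088),T(471,268)),("top",(-.051,-.065,.088),T(606,306)),
("scene",(0,.06,.155),C(258,255)),("scene",(0,-.06,.155),C(162,148)),("top",(0,.06,.155),T(470,204)),("top",(0,-.06,.155),T(606,234))]
def f(s):
    r=R.from_euler("ZYX",s[3:6]); return np.concatenate([proj(c,r.apply(p)+s[:3])[0]-q for c,p,q in obs])
q=least_squares(f,[.56,.17,.067,-.2,0,0],loss="soft_l1"); print(np.round(q.x,3)); print(np.round(f(q.x).reshape(-1,2),1).tolist())
E
```

```text
[np.float64(2.0), np.float64(2.0)]
[np.float64(2.0), np.float64(2.0)]
[np.float64(2.0), np.float64(2.0)]
[np.float64(2.0), np.float64(2.0)]
[ 0.564  0.174  0.06  -0.195  0.022  0.035]
[[-1.6, 0.7], [0.5, -1.1], [-1.0, -0.2], [-0.7, -0.1], [-1.9, -0.5], [-1.2, 1.5], [-0.7, -0.1], [0.3, 1.1], [-1.0, -0.7], [1.6, 0.2], [0.5, 0.6]]
```

Still, upright to within about 2°, clear of the base, and centred on the hook.

```bash
python3 -c "
from station import *
print(sign_off())"
```

```text
the job is handed in; nothing more can be done
None
```

The job is handed in: I pressed the lid home with about 22 N at most, then hung the carrier by the middle of its grip bar on the red hook, where the last pictures showed it still, upright to about 2° and clear of everything below.

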